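Roll the bearing roller up the loading ramp and hold it at the stop

ROBOT

A 6-joint arm with a two-finger parallel gripper is mounted at the origin on a cart in front of the work surface, level with it; the furniture and walls round the work are solid. World frame = base frame: x ahead of the robot, y to its left, z up, the work surface at z = 0. Lengths are in mm, angles in rad, forces in N, time in s.
With the tool pointing down it reaches from about 350 to 875 mm from the base axis. Payload 4.2 kg.
Tool frame: the origin (TCP) lies on the centre line of the jaws, within the pads' length; the fingertips stand 8 mm ahead of it and the grasp point (between the pads) lies 11 mm behind it (ctrl.tip_extent is the distance from the TCP to the fingertips, in mm); z points along the fingers, y is the line along which they close (so a half turn about z gives the same grasp; the last joint's range is limited). The gripper opens to 85 mm and grips with 20 to 120 N. Pads are 22 mm wide; open, the fingers measure 114 mm over their backs; the gripper's body (76 mm by 85 mm) begins 54 mm behind the grasp point. The pads swing forward as they close: fully open they stand 13 mm farther back than shut.
Start: joints at [-0.853, 0.385, 0.008, 0, -1.194, -0.259], TCP at [276.807, -560.337, 239.312] pointing down, gripper open.
Joint ranges: [-3.14, 3.14], [-1.21, 2.06], [-1.07, 1.41], [-3.16, 2.05], [-2.99, -0.16], [-3.1, 3.1]. Speed limits (rad/s): [2.79, 2.79, 3.14, 3.14, 3.14, 3.14].

INTERFACE

Orientations are given as a unit quaternion [x, y, z, w].
In Python, from station import ctrl gives the robot as it stands.
- The arm moves only by the tool step_arm, never from a script. Its argument "targets" is a list of rows, each a list of 7 numbers: the closure, from -1 (fully open) to 1 (shut), then the shift along the tool's x, y, z in cm, then the turn, a rotation vector about the tool's x, y, z in degrees. A call has 1 to 12 rows; each row shifts and turns the commanded pose from where the row before left it, along the tool's axes as they then stand; what a row does not reach is not made up. A row lasts 1/10 s, in which the tool goes at most 50 mm and 8.59 degrees, less where a joint would pass 70% of its speed; a pose out of reach is approached as far as the arm can. A call with a gripper value outside its range is refused whole. The fingers move at their own pace and stop on an object; "newtons" is the grip in N (left out, the last holds). Time passes only in rows, so rows that do not move let the fingers close. It gives the time, the measured TCP pose, the force, the opening and the grip force at its end, in the units of the state.
- ctrl.get_obs(): the state, without advancing time (a new reading comes with each control period).
- ctrl.capture(name): name is "scene" or "top" or "wrist"; returns the picture (480x640x3 uint8, red, green, blue); there is no depth.
- ctrl.camera_params(name): a dict with "fx", "fy", "cx", "cy" (pixels), "R" (3x3) and "t" (3): a world point X has camera coordinates R X + t; the wrist camera has in their place "mount" (4x4, takes a point from camera to tool coordinates, whose origin is the TCP and whose axes are the flange's). Camera axes: x right, y down, z forward; pixel columns grow to the right and rows downward; lengths in mm; the calibration is good to about 2 mm. A picture is of the moment at which its call begins: read the wrist's pose just before it. camera_params takes no time and is no camera call.
- ctrl.job_done(): hands the job in; it is judged then, once.
Trained networks look in the newest picture that a camera, given by its name, has taken for a name from the list of things; names that differ only in an ending like _2 or _b are one class to them, and where a whole thing is asked for, a point or a joint stands for the part that bears it (a point fixed in the world has none). Each returns a list of dicts, best first, with "score" (0 to 1); they miss things now and then, are a little off and sometimes report something else, mostly with a low value. They report only what shows in the picture. A call takes as long as a camera call. They do not tell look-alikes from the thing itself.
- ctrl.trace(thing, camera): "region" (480x640 bool, what is visible of it) and "location" ([column, row] in pixels, amid what is visible of it).
- ctrl.tip_of(thing, camera): "location" ([column, row] in pixels: a listed point, or the origin of a listed thing).
The state is a dict: "time": time; "joints": joint angles; "joint_velocities": joint speeds; "joint_torque": joint torques, N m; "position": TCP position; "eef_rot": TCP orientation; "force": force on the tool from outside, world axes, zero at the start; "moment": the same for the moment, N m; "finger_gap": finger opening in mm; "finger_force": force on a finger pad.
Only numpy, scipy, OpenCV 4.12 (cv2) and the standard library are available. Lean on these libraries where they do the work, as an engineer would, in place of code of your own. Each camera call takes 0.05 s, during which the arm holds its last target. There are 200 camera calls.

TASK

Push the steel roller slowly up the little ramp with your fingers, from the lip at the foot until it lies squarely against the stop block, and finish while still holding it there with the fingers so that a pin can be fitted behind it. Stay behind it all the way so that it never gets away from you and runs freely back down or ahead; do not lift it off the ramp, and leave the heat sink, the tin and the battery beside the ramp alone.

Things in the scene. Friction and masses are not known exactly. Their poses are not given: they have to be found in the camera images.
- roller: Smooth oiled steel roller (slippery, friction about 0.35), a cylinder 44 mm in diameter and 70 mm long with brass-ringed ends, about 0.25 kg, lying across the ramp. Origin at its centre; its own y is its axis, x and z turn as it rolls. It starts at the ramp's foot against the low lip and rolls freely: let go on the slope, it runs back down.
- deck: Sloping aluminium deck of the fixed ramp, 236 mm long (x) and 92 mm wide (y). Origin in the middle of its upper surface, 36 mm above the worktop. x runs up the slope (9 degrees = 0.157 rad), y across, z square to the deck. The roller's centre travels 22 mm above the deck. Dark rails 8 mm high along both long edges, 76 mm apart inside, guide the roller's ends.
- stop_face (a point): Middle of the downhill face of the stop, 22 mm above the deck; axes as the deck's. The stop is a steel block 72 mm wide, 16 thick and 32 high (screw heads to 38), clamped at another place along the upper deck each time (face 60 to 100 mm uphill of the deck's origin); it does not yield. When home, the roller's centre is 22 mm downhill of this point.
- lip (a point): Top of the uphill edge of the lip at the ramp's foot, mid-width, 100 mm downhill of the deck's origin. The lip is 5 mm high, 8 mm thick (along the slope), 76 mm wide. At the start the roller's centre is 14 mm uphill of this point; behind the lip is open worktop.
- heat_sink: Bystander: finned aluminium heat sink 60 x 64 mm, 30 mm high, on the worktop left of the ramp. Origin under its centre.
- flux_tin: Bystander: round tin 51 mm in diameter, 20 mm high, on the worktop right of the ramp's lower half. Origin under its centre.
- cell: Bystander: battery standing upright, 15 mm in diameter, 50 mm high, on the worktop right of the ramp's upper half. Origin under its centre.
Things that resemble listed ones, but are neither listed nor needed, are in the scene too. Leave any blue or pink look-alike of the roller alone.

How it is judged:
By the outcome, as a careful person would: the job done as asked, in the order asked, and still so for the second after the job is handed in, while the arm keeps its last pose, push and grip.
It also fails if it takes over 35 s, if anything falls off the work surface, if the arm or the gripper's body presses on something with over 40 N, if the wrist force passes 120 N, or if a joint passes its speed limit or range.

## Working session

There is one attempt and no reset: what is moved stays moved. The work goes in short steps, Python scripts to look and compute and a tool call to move; the robot and the scene stay as the last step left them, time stands still between calls to the robot, and variables do not carry over. Pictures are saved under pics/ and viewed, at most 10 in all, crops included, and the job is handed in when it is done.

Besides the shell and the picture viewer there is one more tool, called after "Request:" as name(argument=value, ...), one argument or row to a line, values as JSON. step_arm: Moves the arm, as the interface text tells. Its arguments: {"type":"object","properties":{"targets":{"type":"array"},"newtons":{"type":"number"}},"required":["targets"]}

```bash
mkdir -p pics
cat > h.py <<'E'
import numpy as np, cv2
from scipy.spatial.transform import Rotation as Rn
from station import ctrl
def snap(c,f):
    im=ctrl.capture(c); cv2.imwrite('pics/'+f,im[:,:,::-1]); return im
def ray(c,px):
    p=ctrl.camera_params(c); R=np.array(p['R']);t=np.array(p['t'])
    d=R.T@np.array([(px[0]-p['cx'])/p['fx'],(px[1]-p['cy'])/p['fy'],1]); return -R.T@t,d/np.linalg.norm(d)
def onz(c,px,z):
    o,d=ray(c,px); return o+d*(z-o[2])/d[2]
def tri(obs):
    A=np.zeros((3,3));b=np.zeros(3);rs=[ray(*q) for q in obs]
    for o,d in rs:
        M=np.eye(3)-np.outer(d,d);A+=M;b+=M@o
    x=np.linalg.solve(A,b); return x,[np.linalg.norm((np.eye(3)-np.outer(d,d))@(x-o)) for o,d in rs]
E
python3 - <<'E'
from h import *
a=snap('scene','s1.png');b=snap('top','t1.png')
for n in ['roller','deck','stop_face','lip','heat_sink','flux_tin','cell']:
    for c in ['scene','top']:
        print(n,c,[(round(r['score'],2),np.round(r['location'],1).tolist()) for r in ctrl.tip_of(n,c)][:3])
print(ctrl.tip_extent,ctrl.get_obs())
E
```

```text
roller scene [(0.94, [300.2, 261.7]), (0.81, [278.0, 328.3]), (0.64, [354.4, 329.5])]
roller top [(0.87, [414.9, 294.1]), (0.75, [368.5, 339.1]), (0.68, [331.8, 268.3])]
deck scene [(0.55, [318.7, 235.9])]
deck top [(0.7, [312.5, 219.7])]
stop_face scene [(0.92, [334.4, 201.6]), (0.64, [257.6, 232.0])]
stop_face top [(0.63, [301.8, 177.7]), (0.49, [243.1, 243.0])]
lip scene [(0.76, [301.2, 274.6])]
lip top [(0.79, [334.6, 276.1])]
heat_sink scene [(0.77, [258.7, 234.4])]
heat_sink top [(0.67, [243.4, 242.7])]
flux_tin scene [(0.63, [378.3, 287.4])]
flux_tin top [(0.91, [392.9, 228.7])]
cell scene [(0.45, [388.8, 240.9])]
cell top [(0.46, [360.3, 167.1])]
8.0 {'time': 0.8, 'joints': array([-8.53446465e-01,  3.84662956e-01,  7.88358530e-03, -4.48450993e-05,
       -1.19400325e+00, -2.58599880e-01]), 'joint_velocities': array([-9.61182108e-04,  1.31260048e-03,  8.91644927e-05,  9.72360343e-04,
       -3.00994329e-03,  1.75041117e-04]), 'joint_torque': array([ 3.45805456e-04, -3.92031920e+01,  1.88606787e+01,  4.19035211e+00,
       -3.59803398e-04, -4.25846707e-06]), 'position': array([ 276.78070532, -560.33129314,  239.32135673]), 'eef_rot': array([-2.27360894e-01,  9.73810568e-01,  3.72105793e-06,  2.16295934e-05]), 'force': array([ 0.26219892, -1.02445647, -0.10132972]), 'moment': array([0.00409161, 0.06604379, 0.01678777]), 'finger_force': 0.0, 'finger_gap': 85.15117484041204}
```

Run:
```python
from h import *
P={}
for n,a,b in [('roller',[300.2,261.7],[331.8,268.3]),('deck',[318.7,235.9],[312.5,219.7]),('stop',[334.4,201.6],[301.8,177.7]),('lip',[301.2,274.6],[334.6,276.1]),('hs',[258.7,234.4],[243.4,242.7]),('tin',[378.3,287.4],[392.9,228.7]),('cell',[388.8,240.9],[360.3,167.1])]:
    x,e=tri([('scene',a),('top',b)]);P[n]=x;print(n,x.round(1),np.round(e,1))
d=P['stop']-P['lip'];print(np.degrees(np.arctan2(d[1],d[0])),np.hypot(d[0],d[1]))
d=P['stop']-P['roller'];print(np.degrees(np.arctan2(d[1],d[0])),np.linalg.norm(d))
a=cv2.imread('pics/s1.png')[160:360,200:440];cv2.imwrite('pics/c1.png',cv2.resize(a,None,fx=3,fy=3,interpolation=2))
b=cv2.imread('pics/t1.png')[130:360,200:460];cv2.imwrite('pics/c2.png',cv2.resize(b,None,fx=2.6,fy=2.6,interpolation=2))
```

```text
roller [528.6   2.8  49.6] [0.8 0.8]
deck [615.8  35.1  36.7] [1.4 1.4]
stop [681.7  51.5  71.8] [2.2 2.2]
lip [519.5  -3.5  29.8] [2. 2.]
hs [584.5 163.3  -6.5] [2.4 2.4]
tin [ 603.4 -108.1    5.2] [0.1 0.1]
cell [717.5 -52.8   9.4] [0.7 0.7]
18.724838445374054 171.25376007069747
17.63811387282184 162.17673539813424
```

View pics/c1.png

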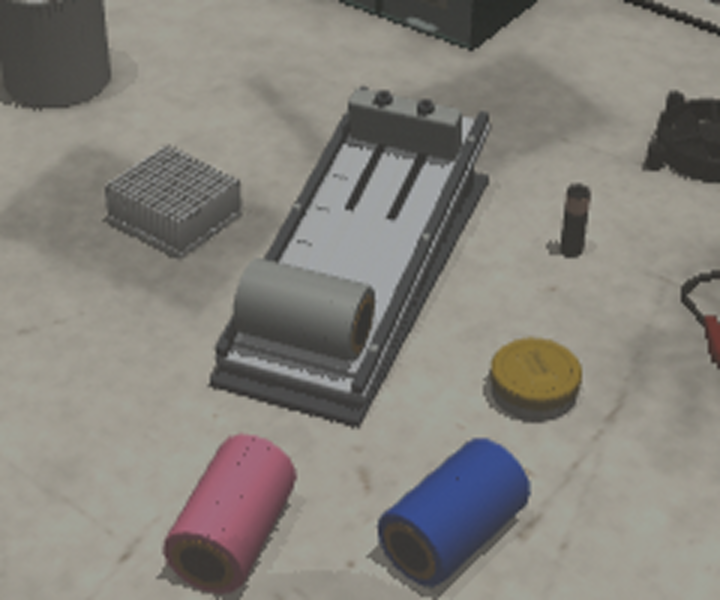

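View pics/c2.png

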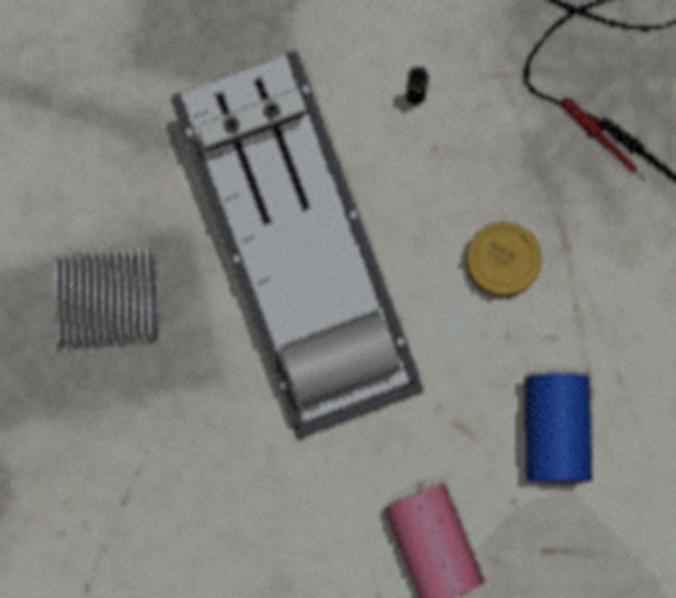

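The crops show the real grey roller at the ramp foot (scene about 300,262; top about 332,268). The stop is near the top end, and the pink and blue look-alikes lie off the ramp. Next I fit a ramp model to these points.

```bash
cat >> h.py <<'E'
def proj(c,X):
    p=ctrl.camera_params(c); q=np.array(p['R'])@X+np.array(p['t']); return np.array([p['fx']*q[0]/q[2]+p['cx'],p['fy']*q[1]/q[2]+p['cy']])
def Rd(yaw): return (Rn.from_euler('z',yaw)*Rn.from_euler('y',-9,degrees=True)).as_matrix()
E
python3 - <<'E'
from h import *
from scipy.optimize import least_squares
ob=[('r','scene',[300.2,261.7]),('r','top',[331.8,268.3]),('d','scene',[318.7,235.9]),('d','top',[312.5,219.7]),('s','scene',[334.4,201.6]),('s','top',[301.8,177.7]),('l','scene',[301.2,274.6]),('l','top',[334.6,276.1])]
def pt(k,v):
    return np.array([v[0],v[1],36])+Rd(v[2])@{'r':[-86,0,22],'d':[0,0,0],'s':[v[3],0,22],'l':[-100,0,5]}[k]
f=lambda v:np.concatenate([proj(c,pt(k,v))-p for k,c,p in ob])
s=least_squares(f,[615,32,.31,80],x_scale=[10,10,.1,10],loss='soft_l1');print(s.x,np.degrees(s.x[2]));print(f(s.x).reshape(-1,2).round(1).tolist())
# roller axis yaw from top trace
ctrl.capture('top')
for n in ['roller','deck']:
  for r in ctrl.trace(n,'top')[:3]:
    m=r['region'].astype(np.uint8);c=cv2.findContours(m,0,2)[0];c=max(c,key=cv2.contourArea)
    box=cv2.boxPoints(cv2.minAreaRect(c)); z=50 if n=='roller' else 36
    w=np.array([onz('top',q,z) for q in box]);e=np.diff(w[[0,1,2]],axis=0)
    print(n,r['score'],r['location'],[(round(np.hypot(*k[:2])),round(np.degrees(np.arctan2(k[1],k[0])),1)) for k in e])
print(Rn.from_quat(ctrl.get_obs()['eef_rot']).as_matrix().round(3))
print(ctrl.camera_params('wrist')['mount'])
E
```

```text
[6.15286461e+02 3.18717353e+01 3.24989557e-01 7.58782875e+01] 18.620529985944824
[[1.3, 1.2], [-0.8, -1.0], [1.9, 1.1], [1.3, 0.9], [0.2, -0.1], [-2.7, 0.6], [-2.2, 0.7], [-1.3, -1.4]]
roller 0.9 [365.9, 340.5] [(43, np.float64(-69.6)), (71, np.float64(-159.9))]
roller 0.88 [329.7, 267.9] [(72, np.float64(-70.6)), (45, np.float64(-161.2))]
roller 0.83 [415.9, 295.4] [(42, np.float64(-91.3)), (69, np.float64(177.1))]
deck 0.83 [306.9, 212.9] [(97, np.float64(-70.0)), (241, np.float64(-161.2))]
[[-0.897 -0.443 -0.   ]
 [-0.443  0.897 -0.   ]
 [ 0.    -0.    -1.   ]]
[[-6.26192426e-05 -9.47428190e-01 -3.19968468e-01  8.20385200e+01]
 [ 9.99999308e-01 -4.35225940e-04  1.09300184e-03 -1.28313371e-01]
 [-1.17479934e-03 -3.19968178e-01  9.47427562e-01 -1.34002765e+02]
 [ 0.00000000e+00  0.00000000e+00  0.00000000e+00  1.00000000e+00]]
```

```bash
cat >> h.py <<'E'
O=np.array([615.3,32.,36.]); YAW=np.radians(19.2)
D=Rd(YAW); RT=D@np.array([[-1,0,0],[0,1,0],[0,0,-1.]])
def pose(o=None):
    o=o or ctrl.get_obs(); return np.array(o['position']),Rn.from_quat(o['eef_rot']).as_matrix()
def status():
    o=ctrl.get_obs();p,R=pose(o)
    print('t',o['time'],'ramp',(D.T@(p-O)).round(1),'F ramp',(D.T@o['force']).round(2),'gap',round(o['finger_gap'],1),'rotvec-to-go',np.degrees(Rn.from_matrix(R.T@RT).as_rotvec()).round(2),'tip',ctrl.tip_extent)
def togo(rc):
    p,R=pose(); d=O+D@np.array(rc)-p
    print('shift now-axes cm',(R.T@d/10).round(2),'final-axes cm',(RT.T@d/10).round(2))
E
python3 - <<'E'
from h import *
status(); togo([-140,0,80])
ctrl.capture('top')
m=ctrl.trace('roller','top')
for r in m[:3]:
    c=max(cv2.findContours(r['region'].astype(np.uint8),0,2)[0],key=cv2.contourArea)
    print([(D.T@(onz('top',q,22)-O)).round(0).tolist() for q in cv2.boxPoints(cv2.minAreaRect(c))])
E
```

```text
t 0.95 ramp [-476.3 -448.1  281.3] F ramp [ 0.96 -0.52 -0.28] gap 85.4 rotvec-to-go [ 0.55 -8.99  7.08] tip 8.0
shift now-axes cm [-41.62  39.98  14.62] final-axes cm [-33.63  44.81  20.13]
[[-66.0, 38.0, -4.0], [-65.0, -35.0, -4.0], [-110.0, -35.0, 3.0], [-110.0, 38.0, 3.0]]
[[-187.0, 11.0, 15.0], [-186.0, -34.0, 15.0], [-258.0, -36.0, 27.0], [-259.0, 9.0, 27.0]]
```

Request:
step_arm(
  targets=[
    [0.15,0,0,0,0.27,-4.5,3.54],
    [0.15,0,0,0,0.27,-4.5,3.54],
    [0.15,-1.87,2.5,1.0,0,0,0],
    [0.15,-1.87,2.5,1.0,0,0,0],
    [0.15,-1.87,2.5,1.0,0,0,0],
    [0.15,-1.87,2.5,1.0,0,0,0],
    [0.15,-1.87,2.5,1.0,0,0,0],
    [0.15,-1.87,2.5,1.0,0,0,0],
    [0.15,-1.87,2.5,1.0,0,0,0],
    [0.15,-1.87,2.5,1.0,0,0,0],
    [0.15,-1.87,2.5,1.0,0,0,0],
    [0.15,-1.87,2.5,1.0,0,0,0],
  ],
  newtons=60,
)

```text
time: 2.25
position: [384.2, -257.2, 170.0]
eef_rot: [-0.166, 0.983, 0.013, 0.078]
force: [1.3, -0.3, 0.1]
finger_gap: 36.4
finger_force: 0.0
```

Request:
step_arm(
  targets=[
    [0.15,-1.87,2.5,1.0,0,0,0],
    [0.15,-1.87,2.5,1.0,0,0,0],
    [0.15,-1.87,2.5,1.0,0,0,0],
    [0.15,-1.87,2.5,1.0,0,0,0],
    [0.15,-1.87,2.5,1.0,0,0,0],
    [0.15,0,0,0,0,0,0],
    [0.15,0,0,0,0,0,0],
  ],
)

```text
time: 2.95
position: [437.5, -106.8, 135.3]
eef_rot: [-0.167, 0.983, 0.013, 0.077]
force: [-0.5, -0.0, 0.1]
finger_gap: 36.0
finger_force: 0.0
```

Run:
```python
from h import *
status(); togo([-140,1.5,40])
snap('wrist','w1.png')
```

```text
t 2.95 ramp [-195.4  -72.6  131.5] F ramp [-0.48  0.14  0.17] gap 36.0 rotvec-to-go [ 0.03 -0.    0.1 ] tip 8.0
shift now-axes cm [-5.56  7.39  9.15] final-axes cm [-5.54  7.41  9.15]
```

View pics/w1.png

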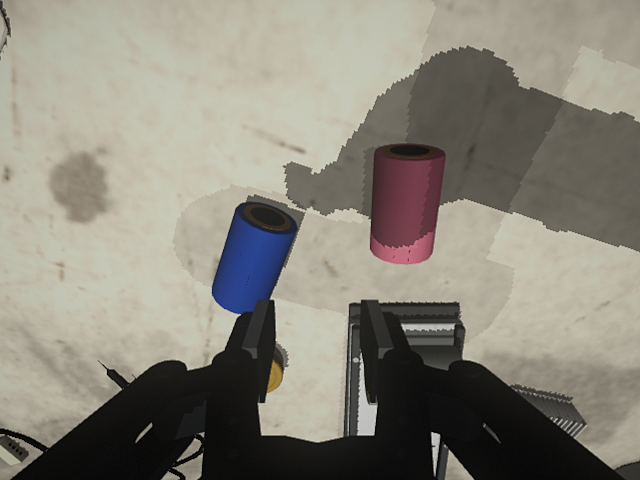

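The wrist view shows the pads at about (262,350) and (370,350), with the ramp foot at about (405,310) and the roller below it. Pink (405,205) and blue (255,255) are both clear of the fingers.

Request:
step_arm(
  targets=[
    [0.15,-1.38,1.85,1.3,0,0,0.03],
    [0.15,-1.38,1.85,1.3,0,0,0.03],
    [0.15,-1.38,1.85,1.3,0,0,0.04],
    [0.15,-1.38,1.85,1.3,0,0,0],
    [0.15,0,0,0,0,0,0],
    [0.15,0,0,0,0,0,0],
  ],
)

```text
time: 3.6
position: [472.1, -17.6, 92.6]
eef_rot: [-0.165, 0.983, 0.013, 0.077]
force: [-0.0, 0.6, -0.3]
finger_gap: 36.4
finger_force: 0.0
```

Run:
```python
from h import *
status(); togo([-140,1.5,18])
p,R=pose(); snap('wrist','w2.png')
w=ctrl.camera_params('wrist');M=np.array(w['mount'])
def wproj(X):
    t=R.T@(X-p); q=np.linalg.inv(M)@np.append(t,1); return (np.array([w['fx']*q[0]/q[2]+w['cx'],w['fy']*q[1]/q[2]+w['cy']])).round(0)
im=cv2.imread('pics/w2.png')
# predicted: lip corners, deck foot corners, roller ends top, tip points
for X in [[-100,-38,5],[-100,38,5],[-108,-38,5],[-108,38,5],[-118,-46,0],[-118,46,0],[-86,-35,44],[-86,35,44]]:
    u=wproj(O+D@np.array(X)); print(X,u); cv2.circle(im,tuple(int(v) for v in u),3,(0,0,255),-1)
for y in (-18,18):
  for x in (-11,11):
    for z in (8,-14):
      u=wproj(p+R@np.array([x,y,z])); cv2.circle(im,tuple(int(v) for v in u),3,(0,255,0) if z==8 else (255,255,0),-1)
cv2.imwrite('pics/w2b.png',im)
```

```text
t 3.6 ramp [-140.8    0.3   79.6] F ramp [ 0.14  0.59 -0.29] gap 36.4 rotvec-to-go [ 0.01 -0.02 -0.15] tip 8.0
shift now-axes cm [-0.08  0.12  6.16] final-axes cm [-0.08  0.12  6.16]
[-100, -38, 5] [257. 321.]
[-100, 38, 5] [377. 320.]
[-108, -38, 5] [256. 310.]
[-108, 38, 5] [377. 309.]
[-118, -46, 0] [244. 292.]
[-118, 46, 0] [390. 291.]
[-86, -35, 44] [253. 380.]
[-86, 35, 44] [381. 380.]
```

View pics/w2b.png

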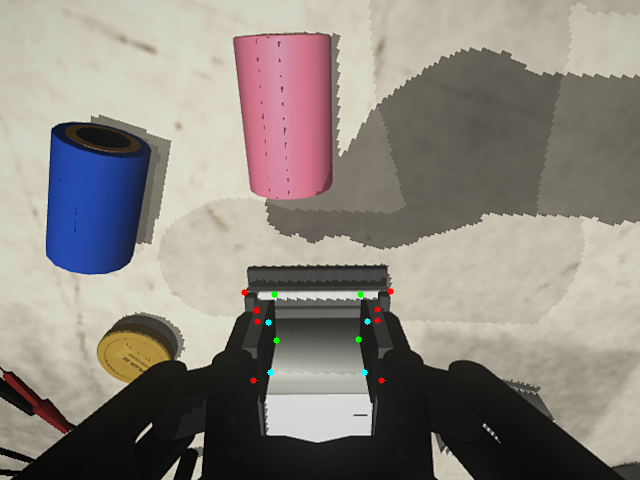

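The predicted points (red) match the ramp foot at row 291, columns 245–390, so the yaw and position hold. The fingertips at (267,298) and (367,298) lie symmetrically inside the rails.

Request:
step_arm(
  targets=[
    [0.15,0,0.03,1.5,0,0,0],
    [0.15,0,0.03,1.5,0,0,0],
    [0.15,0,0.03,1.5,0,0,-0.1],
    [0.15,0,0.03,1.0,0,0,0],
    [0.15,0,0,0.5,0,0,0],
    [0.15,-0.3,0,0,0,0,0],
    [0.15,-0.3,0,0,0,0,0],
    [0.15,-0.3,0,0,0,0,0],
    [0.15,-0.3,0,0,0,0,0],
    [0.15,0,0,0,0,0,0],
  ],
)

```text
time: 4.65
position: [492.8, -8.4, 35.7]
eef_rot: [-0.166, 0.983, 0.013, 0.078]
force: [-0.2, 0.2, 0.8]
finger_gap: 36.2
finger_force: 0.0
```

Run:
```python
from h import *
status(); snap('wrist','w3.png'); im=snap('scene','s3.png')
cv2.imwrite('pics/s3c.png',cv2.resize(cv2.imread('pics/s3.png')[180:330,220:420],None,fx=3.5,fy=3.5,interpolation=2))
```

```text
t 4.65 ramp [-127.5    2.1   19.9] F ramp [0.04 0.24 0.76] gap 36.2 rotvec-to-go [0.01 0.1  0.01] tip 8.0
```

View pics/w3.png

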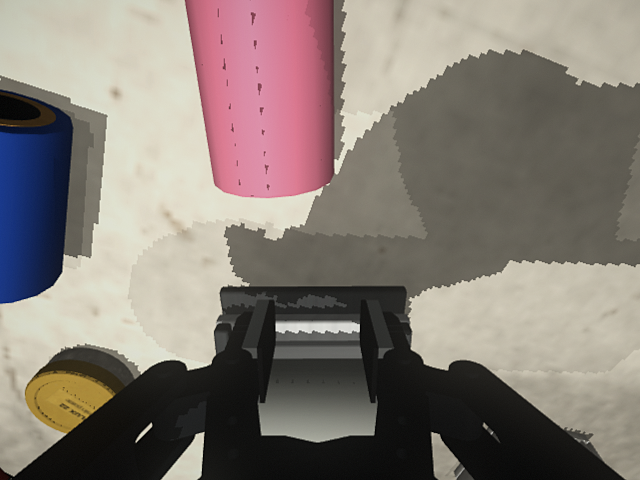

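View pics/s3c.png

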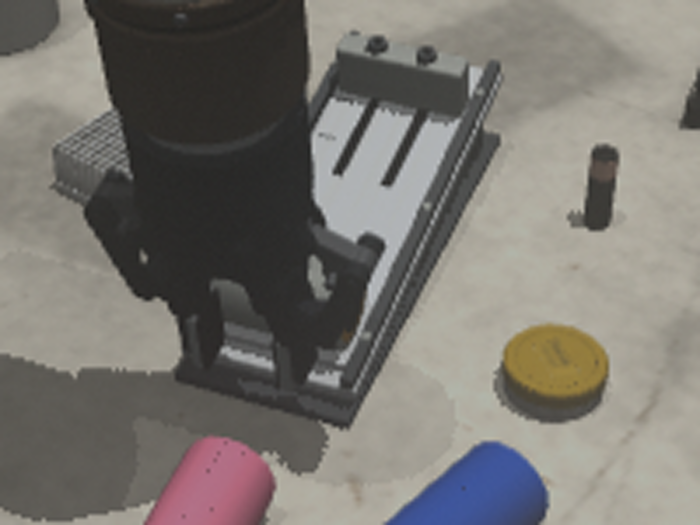

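Both fingers stand over the lip, directly behind the roller and inside the rails. Pushing slowly now.

Request:
step_arm(
  targets=[
    [0.15,-0.2,0,0,0,0,0],
    [0.15,-0.2,0,0,0,0,0],
    [0.15,-0.2,0,0,0,0,0],
    [0.15,-0.2,0,0,0,0,0],
    [0.15,-0.2,0,0,0,0,0],
    [0.15,-0.2,0,0,0,0,0],
    [0.15,-0.2,0,0,0,0,0],
    [0.15,-0.2,0,0,0,0,0],
    [0.15,-0.2,0,0,0,0,0],
    [0.15,-0.2,0,0,0,0,0],
    [0.15,-0.2,0,0,0,0,0],
    [0.15,-0.2,0,0,0,0,0],
  ],
)

```text
time: 5.95
position: [514.4, -0.9, 38.9]
eef_rot: [-0.166, 0.983, 0.013, 0.077]
force: [-2.4, -0.1, 0.6]
finger_gap: 36.3
finger_force: 0.6
```

Run:
```python
from h import *
status(); snap('wrist','w4.png')
snap('top','t4.png');cv2.imwrite('pics/a4.png',np.hstack([cv2.resize(cv2.imread('pics/w4.png')[240:480,120:520],None,fx=1,fy=1),cv2.resize(cv2.imread('pics/t4.png')[150:310,230:410],(360,240)) if 0 else cv2.resize(cv2.imread('pics/t4.png')[150:310,230:410],(270,240))]))
for c in ('top',): print([(round(r['score'],2),np.round(r['location'],1).tolist()) for r in ctrl.tip_of('roller',c)][:4])
```

```text
t 5.95 ramp [-104.3    2.1   19.5] F ramp [-2.16  0.74  0.99] gap 36.3 rotvec-to-go [ 0.02  0.01 -0.01] tip 8.0
[(0.87, [365.9, 340.5]), (0.85, [328.7, 258.2]), (0.66, [413.6, 295.0])]
```

View pics/a4.png

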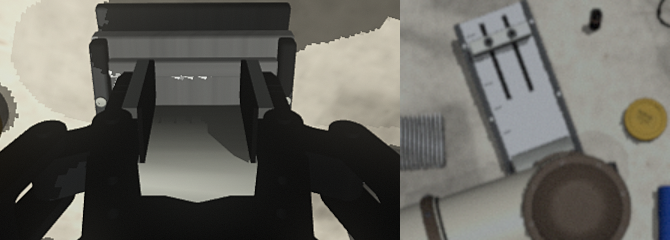

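Request:
step_arm(
  targets=[
    [0.15,-0.2,0,0,0,0,0],
    [0.15,-0.2,0,0,0,0,0],
    [0.15,-0.22,0,0,0,0,0],
    [0.15,-0.22,0,0,0,0,0],
    [0.15,-0.25,0,0,0,0,0],
    [0.15,-0.25,0,0,0,0,0],
    [0.15,-0.25,0,0,0,0,0],
    [0.15,-0.25,0,0,0,0,0],
    [0.15,-0.25,0,0,0,0,0],
    [0.15,-0.25,0,0,0,0,0],
    [0.15,-0.25,0,0,0,0,0],
    [0.15,-0.25,0,0,0,0,0],
  ],
)

```text
time: 7.3
position: [541.0, 8.4, 43.4]
eef_rot: [-0.166, 0.983, 0.013, 0.077]
force: [-1.8, 0.5, 0.9]
finger_gap: 36.0
finger_force: 0.6
```

Request:
step_arm(
  targets=[
    [0.15,-0.25,0,0,0,0,0],
    [0.15,-0.25,0,0,0,0,0],
    [0.15,-0.25,0,0,0,0,0],
    [0.15,-0.25,0,0,0,0,0],
    [0.15,-0.25,0,0,0,0,0],
    [0.15,-0.25,0,0,0,0,0],
    [0.15,-0.25,0,0,0,0,0],
    [0.15,-0.25,0,0,0,0,0],
    [0.15,-0.25,0,0,0,0,0],
    [0.15,-0.25,0,0,0,0,0],
    [0.15,-0.22,0,0,0,0,0],
    [0.15,-0.2,0,0,0,0,0],
  ],
)

```text
time: 8.5
position: [568.2, 17.8, 48.0]
eef_rot: [-0.166, 0.983, 0.013, 0.077]
force: [-0.7, 0.1, 0.0]
finger_gap: 36.4
finger_force: 0.6
```

Run:
```python
from h import *
status(); snap('wrist','w5.png'); snap('scene','s5.png')
cv2.imwrite('pics/a5.png',np.hstack([cv2.imread('pics/w5.png')[240:480,120:520],cv2.resize(cv2.imread('pics/s5.png')[160:320,240:420],(270,240))]))
ctrl.capture('top'); print([(round(r['score'],2),np.round(r['location'],1).tolist()) for r in ctrl.tip_of('roller','top')+ctrl.tip_of('stop_face','top')])
```

```text
t 8.5 ramp [-46.6   2.1  19.5] F ramp [-0.6   0.33  0.11] gap 36.4 rotvec-to-go [ 0.02  0.01 -0.01] tip 8.0
[(0.68, [367.6, 339.8]), (0.62, [417.4, 293.7]), (0.89, [297.6, 180.7])]
```

View pics/a5.png

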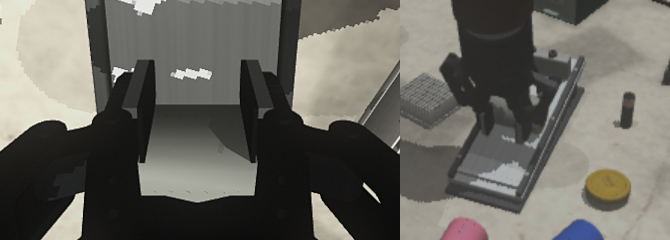

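The roller sits at the same place against the pads (edge at row 344, columns 240–380), so it is following squarely. Continuing.

Request:
step_arm(
  targets=[
    [0.15,-0.22,0,0,0,0,0],
    [0.15,-0.25,0,0,0,0,0],
    [0.15,-0.25,0,0,0,0,0],
    [0.15,-0.25,0,0,0,0,0],
    [0.15,-0.25,0,0,0,0,0],
    [0.15,-0.25,0,0,0,0,0],
    [0.15,-0.25,0,0,0,0,0],
    [0.15,-0.25,0,0,0,0,0],
    [0.15,-0.25,0,0,0,0,0],
    [0.15,-0.25,0,0,0,0,0],
    [0.15,-0.25,0,0,0,0,0],
    [0.15,-0.25,0,0,0,0,0],
  ],
)

```text
time: 9.95
position: [595.9, 27.5, 52.6]
eef_rot: [-0.166, 0.983, 0.013, 0.077]
force: [-1.5, -0.3, 0.4]
finger_gap: 36.3
finger_force: 0.6
```

Request:
step_arm(
  targets=[
    [0.15,-0.25,0,0,0,0,0],
    [0.15,-0.25,0,0,0,0,0],
    [0.15,-0.25,0,0,0,0,0],
    [0.15,-0.25,0,0,0,0,0],
    [0.15,-0.23,0,0,0,0,0],
    [0.15,-0.21,0,0,0,0,0],
    [0.15,-0.19,0,0,0,0,0],
    [0.15,-0.17,0,0,0,0,0],
    [0.15,-0.15,0,0,0,0,0],
    [0.15,-0.15,0,0,0,0,0],
  ],
)

```text
time: 10.95
position: [615.4, 34.2, 55.9]
eef_rot: [-0.166, 0.983, 0.013, 0.077]
force: [-0.9, -1.3, -0.3]
finger_gap: 36.1
finger_force: 0.6
```

Run:
```python
from h import *
status()
```

```text
t 10.95 ramp [ 3.9  2.1 19.5] F ramp [-1.32 -0.96 -0.06] gap 36.1 rotvec-to-go [ 0.02  0.   -0.01] tip 8.0
```

Request:
step_arm(
  targets=[
    [0.15,-0.14,0,0,0,0,0],
    [0.15,-0.12,0,0,0,0,0],
    [0.15,-0.12,0,0,0,0,0],
    [0.15,-0.12,0,0,0,0,0],
    [0.15,-0.12,0,0,0,0,0],
    [0.15,-0.1,0,0,0,0,0],
    [0.15,-0.1,0,0,0,0,0],
    [0.15,-0.1,0,0,0,0,0],
    [0.15,-0.1,0,0,0,0,0],
  ],
)

```text
time: 11.85
position: [624.9, 37.5, 57.5]
eef_rot: [-0.166, 0.983, 0.013, 0.077]
force: [-1.2, -0.7, 0.3]
finger_gap: 36.8
finger_force: 0.6
```

Request:
step_arm(
  targets=[
    [0.15,-0.1,0,0,0,0,0],
    [0.15,-0.1,0,0,0,0,0],
    [0.15,-0.1,0,0,0,0,0],
  ],
)

```text
time: 12.15
position: [627.7, 38.5, 57.9]
eef_rot: [-0.166, 0.983, 0.013, 0.077]
force: [-1.2, -0.5, 0.4]
finger_gap: 36.6
finger_force: 0.6
```

Request:
step_arm(
  targets=[
    [0.15,-0.1,0,0,0,0,0],
    [0.15,-0.1,0,0,0,0,0],
  ],
)

```text
time: 12.35
position: [628.9, 39.0, 58.0]
eef_rot: [-0.166, 0.983, 0.013, 0.077]
force: [-3.9, -1.5, 1.8]
finger_gap: 36.3
finger_force: 1.7
```

Run:
```python
from h import *
status(); snap('wrist','w6.png'); snap('scene','s6.png'); snap('top','t6.png')
cv2.imwrite('pics/a6.png',np.hstack([cv2.resize(cv2.imread('pics/s6.png')[170:290,260:400],(420,360)),cv2.resize(cv2.imread('pics/t6.png')[140:260,260:380],(360,360))]))
```

```text
t 12.35 ramp [18.4  2.1 19.4] F ramp [-3.87 -0.14  2.42] gap 36.3 rotvec-to-go [ 0.02 -0.09 -0.01] tip 8.0
```

View pics/a6.png

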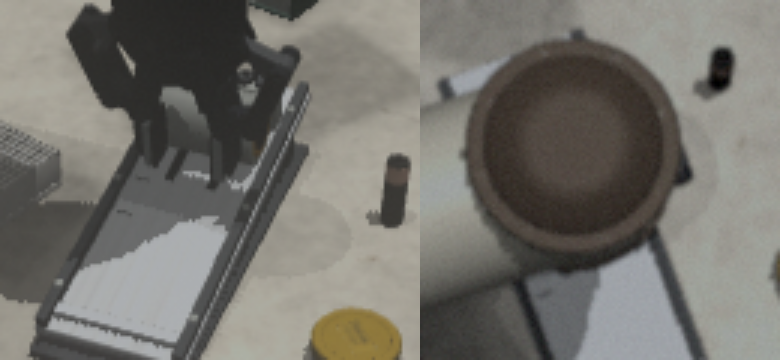

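The force rises at the expected stop position (TCP at 18 on the ramp axis), and the scene crop shows the roller between the fingers and the stop. I'll add a little push to confirm it stalls.

Request:
step_arm(
  targets=[
    [0.15,-0.1,0,0,0,0,0],
    [0.15,-0.1,0,0,0,0,0],
    [0.15,0,0,0,0,0,0],
    [0.15,0,0,0,0,0,0],
  ],
)

```text
time: 12.9
position: [629.0, 39.0, 57.7]
eef_rot: [-0.166, 0.983, 0.013, 0.075]
force: [-6.1, -2.2, 3.0]
finger_gap: 36.0
finger_force: 3.1
```

Run:
```python
from h import *
status(); o=ctrl.get_obs(); print(o['joint_velocities'].round(4), (D.T@np.array(o['moment'])).round(2))
```

```text
t 12.9 ramp [18.5  2.1 19. ] F ramp [-5.9  -0.08  3.92] gap 36.0 rotvec-to-go [ 0.04 -0.31 -0.05] tip 8.0
[ 0.001  -0.0011  0.0002 -0.0005  0.0022 -0.0002] [0.19 2.01 0.1 ]
```

Run:
```python
from h import *
snap('wrist','w7.png'); snap('scene','s7.png')
for r in ctrl.trace('roller','scene')[:4]:
    print('r',round(r['score'],2),np.round(r['location']))
print([(round(r['score'],2),np.round(r['location'],1).tolist()) for r in ctrl.tip_of('roller','scene')+ctrl.tip_of('stop_face','scene')])
for s in (74,76): print(s,'roller',proj('scene',O+D@np.array([s-22,0,22])).round(1),'stop',proj('scene',O+D@np.array([s,0,22])).round(1), 'roller right end',proj('scene',O+D@np.array([s-22,-35,22])).round(1),'stop right edge bottom/top',proj('scene',O+D@np.array([s,-36,0])).round(1),proj('scene',O+D@np.array([s,-36,32])).round(1))
cv2.imwrite('pics/a7.png',np.hstack([cv2.resize(cv2.imread('pics/s7.png')[175:245,300:375],None,fx=6,fy=6,interpolation=2)[:420],cv2.resize(cv2.imread('pics/w7.png')[240:480,120:520],(340,420))]))
```

```text
r 0.91 [354. 330.]
r 0.68 [324. 212.]
r 0.61 [276. 331.]
r 0.49 [315. 253.]
[(0.68, [354.3, 332.4]), (0.59, [277.7, 329.2]), (0.53, [329.7, 208.2]), (0.48, [332.3, 200.2])]
74 roller [329.9 209.6] stop [333.9 202. ] roller right end [347.7 213.6] stop right edge bottom/top [352.  214.4] [352. 202.]
76 roller [330.3 208.9] stop [334.3 201.3] roller right end [348.1 212.9] stop right edge bottom/top [352.3 213.8] [352.3 201.3]
```

View pics/a7.png

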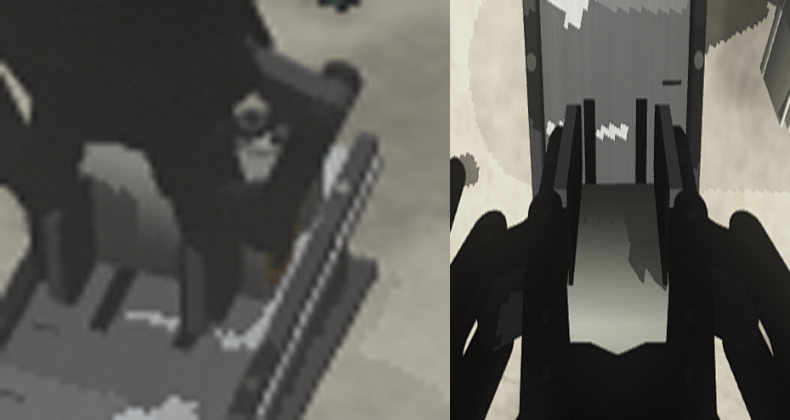

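The last picture shows the roller squarely between the two fingers and the stop. The network puts it at (329.7, 208.2), against a predicted home position of (330, 209). The push is steady at about 6 N and stalled.

Run:
```python
from h import *
status(); print(ctrl.job_done())
```

```text
t 13.15 ramp [18.5  2.1 19. ] F ramp [-6.4   0.97  3.74] gap 36.4 rotvec-to-go [ 0.04 -0.3  -0.04] tip 8.0
the job is handed in; nothing more can be done
None
```

The roller is up the ramp and squarely against the stop block, still held there by both fingers at about 6 N; I handed the job in at 13.2 s, and no verdict came back.

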